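Set the push-to-set bell timer in the water-test van

ROBOT

A 6-joint arm with a two-finger parallel gripper is mounted at the origin on the work surface. World frame = base frame: x ahead of the robot, y to its left, z up, the work surface at z = 0. Lengths are in m, angles in rad, forces in N, time in s.
With the tool pointing down it reaches from about 0.425 to 0.95 m from the base axis. Payload 3.5 kg.
Tool frame: the origin (TCP) lies midway between the tips of the shut fingers; the grasp point (between the pads) lies 19 mm behind it; z points along the fingers, y is the direction in which the jaws open and shut (so a half turn about z gives the same grasp; the last joint's range is limited). The gripper opens to 85 mm and grips with 20 to 120 N. Pads are 22 mm wide; open, the fingers measure 114 mm over their backs; the gripper's body (76 mm by 85 mm) begins 54 mm behind the grasp point. The pads swing forward as they close: fully open they stand 13 mm farther back than shut.
Start: joints at [1.114, 0.286, 1.577, -0, 1.279, -0.15], TCP at [0.204, 0.643, 0.231] pointing down, gripper open.
Joint ranges: [-2.77, 2.77], [-0.9, 2.22], [0.21, 2.48], [-1.53, 4.67], [0.24, 2.81], [-2.84, 2.84]. Speed limits (rad/s): [2.79, 2.79, 3.14, 3.14, 3.14, 3.14].

INTERFACE

Orientations are given as a unit quaternion [w, x, y, z].
In Python, from rig import r gives the robot as it stands. The module is installed in compiled form; this text tells all that it offers.
- The arm moves only by the tool arm_command, never from a script. Its argument "series" is a list of rows, each a list of 6 numbers: the shift along the tool's x, y, z scaled (see below), then the turn, a rotation vector about the tool's x, y, z scaled (see below). A call has 1 to 12 rows; each row is the pose to reach, as a shift and turn from the pose commanded when the call began, along the tool's axes at that moment; what a row does not reach only later rows make up. The controller multiplies each number of a shift by 10 cm and each number of a turn by pi/2 rad. A row lasts 1/10 s, in which the tool goes at most 50 mm and 8.59 degrees, less where a joint would pass 70% of its speed; a pose out of reach is approached as far as the arm can. A call with a number of a shift or a turn outside -1 to 1 is refused whole. A call with a gripper value outside its range is refused whole. "fingers" is the opening, from 0 (shut) to 1 (fully open), set as the call begins (left out, the last holds). The fingers move at their own pace and stop on an object; "newtons" is the grip in N (left out, the last holds). Time passes only in rows, so rows that repeat a pose let the fingers close. It gives the time, the measured TCP pose, the force and the opening at its end, in the units of the state.
- r.sense(): the state, without advancing time (a new reading comes with each control period).
- r.capture(name): name is "scene" or "top" or "wrist"; returns the picture (420x560x3 uint8, red, green, blue); there is no depth.
- r.camera_params(name): a dict with "camera_matrix" (3x3 intrinsics, pixels), "T" (4x4, takes a point from camera to world coordinates). Camera axes: x right, y down, z forward; pixel columns grow to the right and rows downward; lengths in m; the calibration is good to about 2 mm. The wrist camera is an equidistant fisheye: a pixel r from the principal point sees the ray r / f radians off the axis. A picture is of the moment at which its call begins: read the wrist's pose just before it. camera_params takes no time and is no camera call; for the wrist camera it gives the pose at the moment of the call.
- r.job_done(): hands the job in, once; it reports no verdict.
Trained networks look in the newest picture that a camera, given by its name, has taken for a name from the list of things; names that differ only in an ending like _2 or _b are one class to them, and where a whole thing is asked for, a point or a joint stands for the part that bears it (a point fixed in the world has none). Each returns a list of dicts, best first, with "score" (0 to 1); they miss things now and then, are a little off and sometimes report something else, mostly with a low value. They report only what shows in the picture. A call takes as long as a camera call. They do not tell look-alikes from the thing itself.
- r.outline_of(camera, query): "mask" (420x560 bool, what is visible of it) and "location" ([row, column] in pixels, amid what is visible of it).
The state is a dict: "time": time; "joint_positions": joint angles; "dq": joint speeds; "joint_efforts": joint torques, N m; "tcp_pos": TCP position; "orientation": TCP orientation; "force": force on the tool from outside, world axes, zero at the start; "moment": the same for the moment, N m; "width": finger opening in m.
Only numpy, scipy, OpenCV 4.12 (cv2) and the standard library are available. Lean on these libraries where they do the work, as an engineer would, in place of code of your own. Each camera call takes 0.05 s, during which the arm holds its last target.

TASK

The water sample has ten minutes to react: wind the bench timer's pointer clockwise past its top (20 minute) mark to arm the bell, then turn it back down to the 10 minute mark and let go. The cap only drives the pointer while it is pressed down, so press gently, just hard enough that it bites, and leave the vial, beaker and meter that stand beside the timer where they are.

Things in the scene. Friction and masses are not known exactly. Their poses are not given: they have to be found in the camera images.
- dial (a joint): The pointer's angle, rad: 0 at the zero mark, 0.1047 per minute, growing clockwise seen from above; 10 minute mark 1.047, top (20 minute) mark 2.094, end stop 2.356. It stays where it is left (0.06 Nm turns it). Only the cap drives it, and only while the cap is pressed down on the disc: let up, the cap spins freely and the pointer stands still.
- cap_grip (a point): Black turning cap of the timer: a round skirt 60 mm across, 6 mm thick, with an upright bar grip on it 54 mm long, 14 mm wide, 30 mm high. The point is the middle of the bar, half-way up (15 mm above the skirt's top, 15 mm below the bar's top), on the vertical turning axis; x runs along the bar, z up. The cap turns either way without end.
- cap: The same cap, origin at the centre of the skirt's underside, 17 mm above the housing's face when let up. Sprung upwards with 2 N, and 0.5 N more per mm pressed; 12 mm at most. After 2 to 8 mm, different each time, its hidden rubber pads bite on the disc. Push straight down with 13 to 18 N in all; if it slips, a little more. Pushing on the skirt or gripping the bar both work.
- disc: White pointer disc under the cap, 88 mm across, in a steel ring, with the black pointer bar on it reaching 52 mm from the axis; the body's origin is on the turning axis inside the housing, 25 mm below its top face. Pressed, it gives about 0.7 mm per 10 N. The cap must bear on it with some 4 to 6 N or more to turn it; more than 28 N on it breaks the works.
- timer_face (a point): Middle of the top of the white timer housing (150 x 150 mm, 55 mm high, fixed); z up, x towards the 10 minute mark; the turning axis passes here. Black minute marks 53 to 69 mm from the axis, long ones every 5 minutes: zero (with a dot) 60 degrees left of x (+y), then clockwise to the top mark (thickest bar) 60 degrees right of x. Bell, 34 mm wide, 14 mm high, on the face at x -53, y 53 mm.
- vial: Loose capped glass vial, 30 mm across, 54 mm high, beside the timer; origin at the centre of its underside. To be left alone.
- beaker: Loose small glass beaker, 44 mm across, 50 mm high, beside the timer; origin at the centre of its underside. To be left alone.
- meter: Loose black hand-held meter lying beside the timer, 45 x 120 x 22 mm; origin at the centre of its underside. To be left alone.
Things that resemble listed ones, but are neither listed nor needed, are in the scene too. What is shaped like the part that bears dial but pink is not meant.

How it is judged:
By the outcome, as a careful person would: the job done as asked, in the order asked, and still so for the second after the job is handed in, with the robot touching nothing.
It also fails if it takes over 61 s, if anything falls off the work surface, if the arm or the gripper's body presses on something with over 40 N, if the wrist force passes 120 N, or if a joint passes its speed limit or range.

## Working session

There is one attempt and no reset: what is moved stays moved. The work goes in short steps, Python scripts to look and compute and a tool call to move; the robot and the scene stay as the last step left them, time stands still between calls to the robot, and variables do not carry over. Pictures are saved under pics/ and viewed, and the job is handed in when it is done.

Besides the shell and the picture viewer there is one more tool, called after "Call:" by a JSON object that holds its "method" and its "body", one argument or row to a line. arm_command: Moves the arm, as the interface text tells. Shifts and turns lie within -1 to 1; 1 stands for 10 cm of shift or pi/2 rad of turn. Its arguments: {"type":"object","properties":{"series":{"type":"array","items":{"type":"array","items":{"type":"number","minimum":-1,"maximum":1}}},"fingers":{"type":"number"},"newtons":{"type":"number"}},"required":["series"]}

```bash
mkdir -p pics
python3 - <<'E'
from rig import r
import cv2,numpy as np
s=r.sense(); print({k:np.round(v,3) for k,v in s.items()})
for c in ["scene","top","wrist"]:
    im=r.capture(c); cv2.imwrite(f"pics/a_{c}.png",im[:,:,::-1]); p=r.camera_params(c); print(c,np.round(p["camera_matrix"],1).tolist(),np.round(p["T"],3).tolist())
E
```

```text
{'time': np.float64(0.0), 'joint_positions': array([ 1.114,  0.287,  1.578, -0.   ,  1.279, -0.15 ]), 'dq': array([ 0.001, -0.001,  0.   , -0.001,  0.001, -0.   ]), 'joint_efforts': array([ 1.0000e-03, -4.0597e+01, -2.9263e+01, -0.0000e+00,  6.0000e-03,
        0.0000e+00]), 'tcp_pos': array([0.204, 0.643, 0.23 ]), 'orientation': array([-0.   ,  0.153,  0.988, -0.001]), 'force': array([ 0.191, -0.52 , -0.21 ]), 'moment': array([-0.026, -0.025,  0.048]), 'width': np.float64(0.086)}
scene [[513.9, 0.0, 265.4], [0.0, 513.9, 198.9], [0.0, 0.0, 1.0]] [[0.13, 0.727, -0.674, 1.118], [0.991, -0.089, 0.095, -0.029], [0.009, -0.681, -0.732, 0.736], [0.0, 0.0, 0.0, 1.0]]
top [[442.9, 0.0, 273.0], [0.0, 442.9, 204.4], [0.0, 0.0, 1.0]] [[0.006, -0.986, 0.166, 0.383], [-1.0, -0.007, -0.007, 0.041], [0.008, -0.166, -0.986, 0.832], [0.0, 0.0, 0.0, 1.0]]
wrist [[325.2, 0.0, 280.5], [0.0, 325.2, 205.3], [0.0, 0.0, 1.0]] [[0.302, 0.921, 0.247, 0.141], [0.953, -0.292, -0.08, 0.663], [-0.001, 0.259, -0.966, 0.373], [0.0, 0.0, 0.0, 1.0]]
```

View pics/a_scene.png

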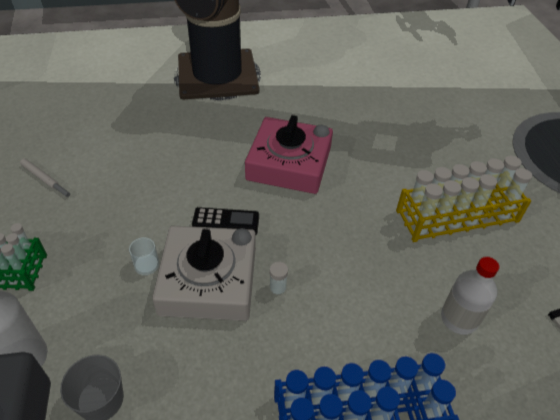

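View pics/a_top.png

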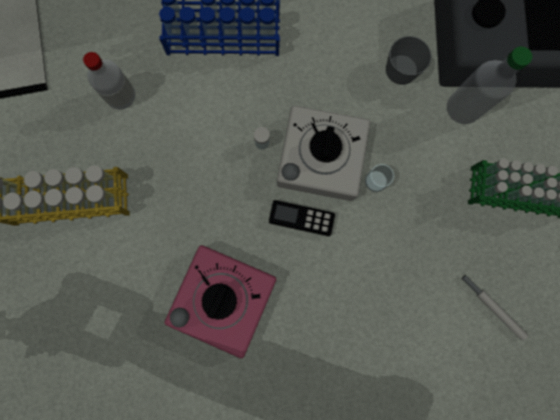

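View pics/a_wrist.png

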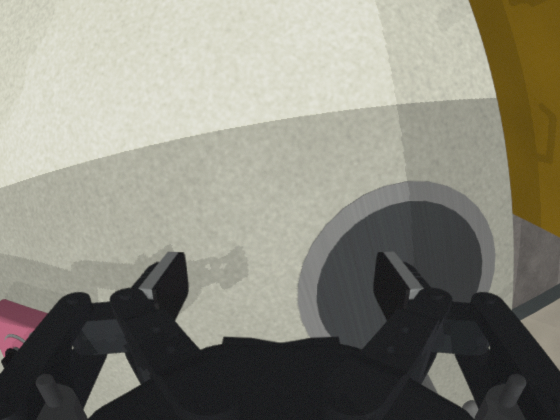

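The white timer's cap is at top (326,146) and scene (205,252). The look-alike is the pink timer at top (219,300) and scene (290,140), so I choose the white one. The vial is at top (262,137), the beaker at (379,178) and the meter at (302,217).

```bash
cat > h.py <<'E'
from rig import r
import cv2,numpy as np
def ray(c,u,v,P=None):
    p=P or r.camera_params(c);K=p["camera_matrix"];T=np.array(p["T"])
    x=(u-K[0,2])/K[0,0];y=(v-K[1,2])/K[1,1]
    if c=="wrist":
        th=np.hypot(x,y); k=np.sin(th)/th if th>1e-9 else 1; d=np.array([x*k,y*k,np.cos(th)])
    else: d=np.array([x,y,1.])
    return T[:3,3],T[:3,:3]@d
def at(c,u,v,z,P=None):
    o,d=ray(c,u,v,P); return o+d*(z-o[2])/d[2]
def proj(c,p,P=None):
    P=P or r.camera_params(c);K=P["camera_matrix"];T=np.array(P["T"])
    q=T[:3,:3].T@(np.array(p)-T[:3,3])
    if c=="wrist":
        rr=np.hypot(q[0],q[1]);th=np.arctan2(rr,q[2]);return np.array([K[0,2]+K[0,0]*th*q[0]/rr,K[1,2]+K[1,1]*th*q[1]/rr])
    return np.array([K[0,2]+K[0,0]*q[0]/q[2],K[1,2]+K[1,1]*q[1]/q[2]])
E
python3 - <<'E'
from h import *
for c in ["top","scene"]:
    im=r.capture(c)
    for q,z in [("cap",.075),("dial",.06),("vial",.054),("beaker",.05),("meter",.022)]:
        for d in r.outline_of(c,q)[:2]:
            v,u=d["location"]; ys,xs=np.nonzero(d["mask"])
            print(c,q,round(d["score"],2),[int(u),int(v)],len(xs),(xs.min(),xs.max(),ys.min(),ys.max()),np.round(at(c,u,v,z),3))
im=r.capture("top"); x=cv2.resize(im[90:210,260:420],None,fx=5,fy=5,interpolation=cv2.INTER_CUBIC); cv2.imwrite("pics/b_top.png",x[:,:,::-1])
im=r.capture("scene"); x=cv2.resize(im[200:330,130:300],None,fx=4.5,fy=4.5,interpolation=cv2.INTER_CUBIC); cv2.imwrite("pics/b_scene.png",x[:,:,::-1])
E
```

```text
top cap 0.83 [220, 302] 1022 (np.int64(202), np.int64(237), np.int64(283), np.int64(319)) [0.344 0.123 0.075]
top cap 0.69 [320, 144] 904 (np.int64(310), np.int64(342), np.int64(126), np.int64(162)) [ 0.619 -0.048  0.075]
top dial 0.91 [317, 159] 907 (np.int64(301), np.int64(349), np.int64(123), np.int64(171)) [ 0.596 -0.043  0.06 ]
top dial 0.7 [234, 290] 1156 (np.int64(195), np.int64(245), np.int64(275), np.int64(327)) [0.362 0.1   0.06 ]
top vial 0.59 [260, 138] 288 (np.int64(254), np.int64(269), np.int64(127), np.int64(149)) [0.635 0.058 0.054]
top beaker 0.74 [380, 180] 677 (np.int64(364), np.int64(395), np.int64(164), np.int64(192)) [ 0.559 -0.16   0.05 ]
top meter 0.83 [302, 217] 1526 (np.int64(269), np.int64(335), np.int64(200), np.int64(235)) [ 0.494 -0.018  0.022]
scene cap 0.58 [291, 134] 562 (np.int64(276), np.int64(306), np.int64(116), np.int64(145)) [0.344 0.13  0.075]
scene dial 0.95 [289, 147] 537 (np.int64(269), np.int64(311), np.int64(130), np.int64(156)) [0.364 0.125 0.06 ]
scene vial 0.76 [277, 275] 459 (np.int64(271), np.int64(286), np.int64(261), np.int64(293)) [0.657 0.057 0.054]
scene beaker 0.65 [142, 255] 884 (np.int64(129), np.int64(158), np.int64(237), np.int64(274)) [ 0.588 -0.158  0.05 ]
scene beaker 0.49 [278, 273] 539 (np.int64(270), np.int64(288), np.int64(260), np.int64(294)) [0.652 0.059 0.05 ]
scene meter 0.71 [223, 218] 1232 (np.int64(192), np.int64(258), np.int64(208), np.int64(230)) [ 0.5   -0.019  0.022]
```

View pics/b_top.png

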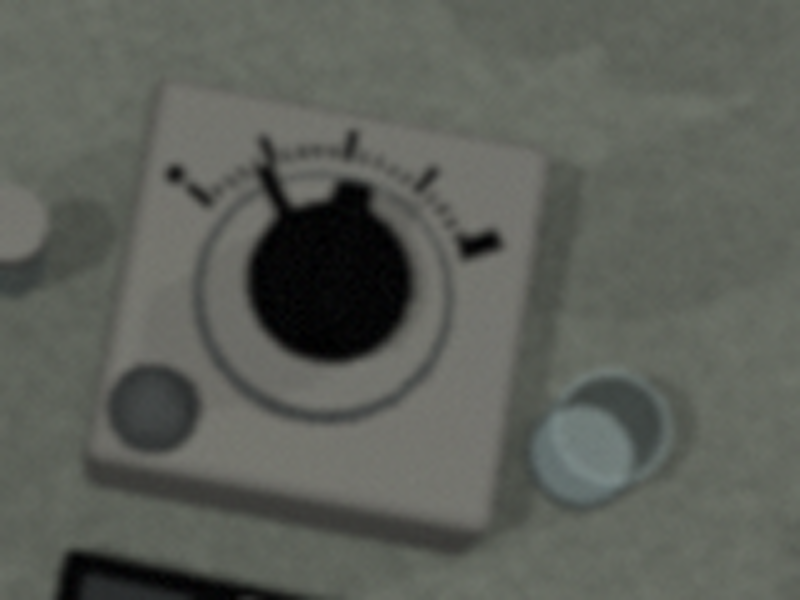

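View pics/b_scene.png

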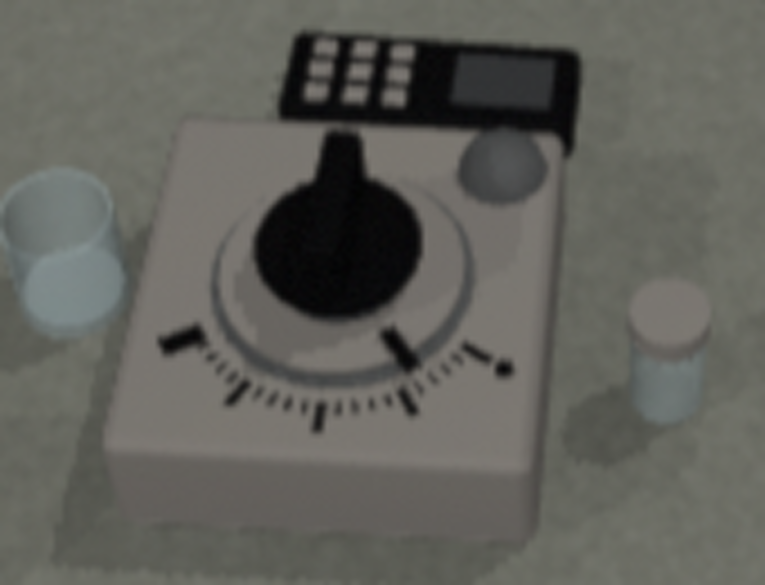

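Close crops: the white timer's pointer sits near 5 min, at top crop (272,188). The thick 20-minute mark is at (482,244) and the dot by the zero mark is at (176,174). The bar grip runs roughly along +x. Next I fit the timer's pose.

Run:
```python
from h import *
from scipy.optimize import least_squares as L
top=[(200,195),(268,148),(352,145),(428,180),(482,244)]
sc=[(477,352),(408,401),(319,416),(237,392),(181,340)]
PT=r.camera_params("top");PS=r.camera_params("scene")
t=[((a+.5)/5-.5+260,(b+.5)/5-.5+90) for a,b in top]; s=[((a+.5)/4.5-.5+130,(b+.5)/4.5-.5+200) for a,b in sc]
a0=np.radians([60,30,0,-30,-60])
def f(p,both=3):
    P=[np.array([p[0]+p[3]*np.cos(p[2]+a),p[1]+p[3]*np.sin(p[2]+a),.055]) for a in a0]
    o=[]
    if both&1:o+=[proj("top",q,PT)-m for q,m in zip(P,t)]
    if both&2:o+=[proj("scene",q,PS)-m for q,m in zip(P,s)]
    return np.concatenate(o)
for b in (1,2,3):
    q=L(f,[.61,-.05,-.2,.061],args=(b,)); print(b,np.round(q.x,4),np.round(np.abs(q.fun).max(),2))
x=q.x
# pointer angle: tip
for nm,(u,v) in [("top",((265+.5)/5-.5+260,(170+.5)/5-.5+90)),("scene",((410+.5)/4.5-.5+130,(362+.5)/4.5-.5+200))]:
    p=at(nm,u,v,.058)-[x[0],x[1],0]; print("ptr",np.hypot(*p[:2]),np.degrees(np.arctan2(p[1],p[0])-x[2]))
# bar end and cap centre
for nm,(u,v),z in [("topbar",((353+.5)/5-.5+260,(186+.5)/5-.5+90),.105),("scbar",((343+.5)/4.5-.5+130,(133+.5)/4.5-.5+200),.108)]:
    p=at("top" if nm[0]=="t" else "scene",u,v,z)-[x[0],x[1],0]; print(nm,p,np.degrees(np.arctan2(p[1],p[0])))
```

```text
1 [ 0.6157 -0.0582 -0.175   0.0601] 0.42
2 [ 0.6155 -0.0555 -0.1731  0.0599] 0.46
3 [ 0.6156 -0.0566 -0.1746  0.06  ] 1.34
ptr 0.051934680569696925 33.387865389456124
ptr 0.04844115689242087 38.95133281859023
topbar [ 0.02514619 -0.00489899  0.105     ] -11.024284570448822
scbar [-0.02214059  0.00728566  0.108     ] 161.78552263600412
```

Both cameras agree to about 3 mm. The axis is at about (0.616, -0.057), the face yaw is -0.175, and the bar yaw is about -0.25. With the tool yaw kept, j6 starts near -1.4 and ends near +0.35, within range. I'm moving over now.

Call:
{"method": "arm_command", "body": {
  "series": [
    [-0.33,-0.3,0,0,0,0],
    [-0.67,-0.6,0,0,0,0],
    [-1,-0.9,0,0,0,0],
    [-1,-0.9,0,0,0,0]
  ],
  "fingers": 0.6
}}

```text
time: 1.25
tcp_pos: [0.274, 0.524, 0.2311]
orientation: [0.0, 0.155, 0.988, -0.001]
force: [-1.5, 0.8, 0.0]
width: 0.0513
```

Call:
{"method": "arm_command", "body": {
  "series": [
    [-0.33,-0.3,0,0,0,0],
    [-0.67,-0.6,0,0,0,0],
    [-1,-0.9,0,0,0,0],
    [-1,-0.9,0,0,0,0]
  ]
}}

```text
time: 1.65
tcp_pos: [0.3422, 0.4087, 0.2316]
orientation: [0.001, 0.155, 0.988, -0.0]
force: [-2.0, 0.7, -0.2]
width: 0.051
```

Call:
{"method": "arm_command", "body": {
  "series": [
    [-0.33,-0.3,0,0,0,0],
    [-0.67,-0.6,0,0,0,0],
    [-1,-0.9,0,0,0,0],
    [-1,-0.9,0,0,0,0]
  ]
}}

```text
time: 2.05
tcp_pos: [0.4104, 0.2931, 0.2318]
orientation: [0.001, 0.155, 0.988, -0.0]
force: [-0.0, 1.3, -0.3]
width: 0.0512
```

Call:
{"method": "arm_command", "body": {
  "series": [
    [-0.33,-0.3,0,0,0,0],
    [-0.67,-0.6,0,0,0,0],
    [-1,-0.9,0,0,0,0],
    [-1,-0.9,0,0,0,0]
  ]
}}

```text
time: 2.45
tcp_pos: [0.4786, 0.1774, 0.2318]
orientation: [0.001, 0.155, 0.988, -0.0]
force: [-0.8, 0.4, 0.4]
width: 0.0513
```

Call:
{"method": "arm_command", "body": {
  "series": [
    [-0.33,-0.3,0,0,0,0],
    [-0.67,-0.6,0,0,0,0],
    [-1,-0.9,0,0,0,0],
    [-1,-0.9,0,0,0,0]
  ]
}}

```text
time: 2.85
tcp_pos: [0.5467, 0.0617, 0.2315]
orientation: [0.001, 0.155, 0.988, -0.0]
force: [0.3, 1.6, -0.2]
width: 0.0511
```

Call:
{"method": "arm_command", "body": {
  "series": [
    [-0.33,-0.3,0,0,0,0],
    [-0.67,-0.6,0,0,0,0],
    [-1,-0.9,0,0,0,0],
    [-1,-0.9,0,0,0,0]
  ]
}}

```text
time: 3.25
tcp_pos: [0.6147, -0.0539, 0.2311]
orientation: [0.0, 0.154, 0.988, -0.0]
force: [0.3, 1.3, -0.2]
width: 0.0511
```

```bash
cat > look.py <<'E'
from h import *
import sys,pickle
n=sys.argv[1]
s=r.sense();P=r.camera_params("wrist");im=r.capture("wrist")
pickle.dump((s,P,im),open(f"{n}.pkl","wb"))
cv2.imwrite(f"pics/{n}.png",im[:,:,::-1])
print(round(float(s["time"]),2),np.round(s["tcp_pos"],4),np.round(s["orientation"],4),np.round(s["joint_positions"],3),np.round(s["force"],1))
E
python3 look.py w1
```

```text
3.25 [ 0.6147 -0.0539  0.2311] [ 4.000e-04  1.540e-01  9.881e-01 -1.000e-04] [-0.252  0.16   1.726 -0.     1.254 -1.513] [ 0.3  1.3 -0.2]
```

View pics/w1.png

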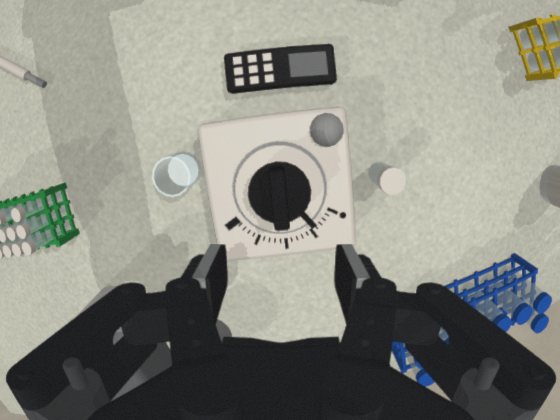

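The wrist view shows the white timer's cap at (279,192), the bar upright in the image, and the pointer at about (308,220). I'll crop for detail.

Run:
```python
import cv2
im=cv2.imread("pics/w1.png")[140:260,200:360]
cv2.imwrite("pics/w1c.png",cv2.resize(im,None,fx=5,fy=5,interpolation=cv2.INTER_CUBIC))
import numpy as np
g=np.clip(im[20:100,30:130].astype(float)*4,0,255).astype("uint8")
cv2.imwrite("pics/w1d.png",cv2.resize(g,None,fx=6,fy=6,interpolation=cv2.INTER_CUBIC))
```

```text
(no output)
```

View pics/w1c.png

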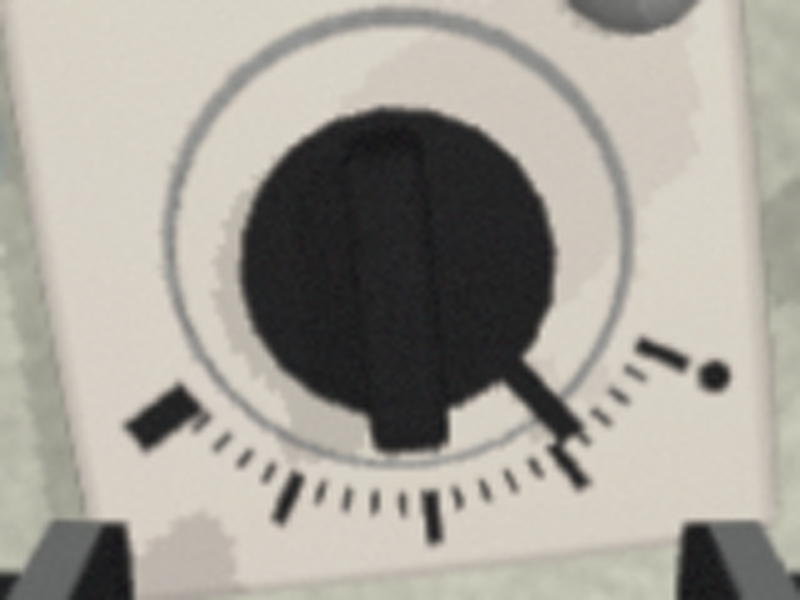

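View pics/w1d.png

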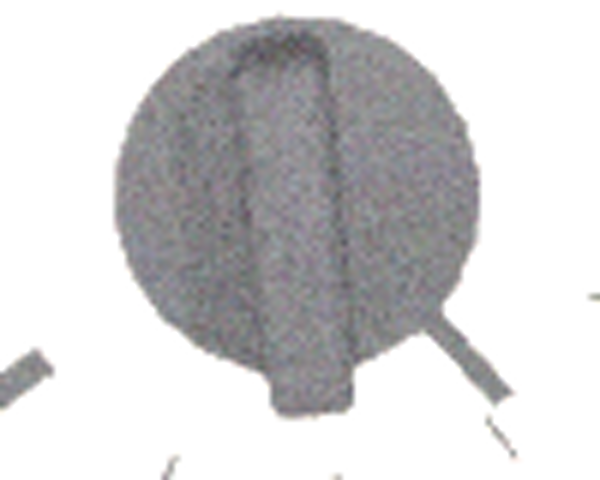

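Run:
```python
from h import *
import pickle
from scipy.optimize import least_squares as L
s,P,im=pickle.load(open("w1.pkl","rb"))
m=[(664,354),(572,467),(433,518),(288,498),(163,417)]
t=[((a+.5)/5-.5+200,(b+.5)/5-.5+140) for a,b in m]
a0=np.radians([60,30,0,-30,-60])
f=lambda p:np.concatenate([proj("wrist",[p[0]+p[3]*np.cos(p[2]+a),p[1]+p[3]*np.sin(p[2]+a),.055],P)-q for a,q in zip(a0,t)])
q=L(f,[.616,-.057,-.17,.06]);x=q.x;print(np.round(x,4),abs(q.fun).max())
e=[((a+.5)/6-.5+230,(b+.5)/6-.5+160) for a,b in [(283,60),(311,410),(238,70),(328,62),(272,408),(352,402)]]
w=[at("wrist",u,v,.108,P) for u,v in e]
for k in w: print(np.round(k,4))
d=w[1]-w[0];print("bar len",np.hypot(*d[:2]),"yaw",np.arctan2(d[1],d[0]),"mid",(w[1]+w[0])/2)
u,v=((570+.5)/5-.5+200,(425+.5)/5-.5+140)
p=at("wrist",u,v,.057,P)-[x[0],x[1],0];print("ptr",np.hypot(*p[:2]),1.047-(np.arctan2(p[1],p[0])-x[2]))
```

```text
[ 0.6159 -0.0562 -0.1797  0.0602] 0.6085870744688009
[ 0.5899 -0.0492  0.108 ]
[ 0.6395 -0.061   0.108 ]
[ 0.5893 -0.0555  0.108 ]
[ 0.592  -0.0434  0.108 ]
[ 0.6375 -0.0662  0.108 ]
[ 0.6402 -0.055   0.108 ]
bar len 0.051007491048290506 yaw -0.23323320438712425 mid [ 0.61470364 -0.05508684  0.108     ]
ptr 0.052368960461785796 0.41860972128810237
```

Axis (0.6155, -0.056), bar yaw -0.235, pointer at 0.42 rad. I'm lowering in two steps to TCP z of about 0.082, so the tips end 4 mm above the skirt.

Call:
{"method": "arm_command", "body": {
  "series": [
    [-0.014,-0.018,0.35,0,0,-0.047],
    [-0.014,-0.018,0.7,0,0,-0.047],
    [-0.014,-0.018,1.0,0,0,-0.047],
    [-0.014,-0.018,1.0,0,0,-0.047],
    [-0.014,-0.018,1.0,0,0,-0.047]
  ]
}}

```text
time: 3.8
tcp_pos: [0.6132, -0.0524, 0.1315]
orientation: [-0.0, 0.115, 0.993, 0.0]
force: [-0.0, 0.2, 0.3]
width: 0.0514
```

```bash
python3 look.py w2
```

```text
3.8 [ 0.6132 -0.0524  0.1315] [-5.000e-04  1.152e-01  9.933e-01  4.000e-04] [-2.500e-01  2.560e-01  1.806e+00  1.000e-03  1.081e+00 -1.590e+00] [-0.   0.2  0.3]
```

View pics/w2.png

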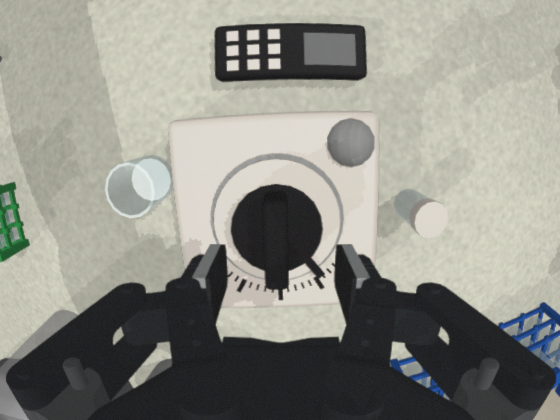

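Call:
{"method": "arm_command", "body": {
  "series": [
    [0,0,0,0,0,0],
    [0,0,0,0,0,0]
  ]
}}

```text
time: 4.05
tcp_pos: [0.6148, -0.0545, 0.1338]
orientation: [0.002, 0.116, 0.993, -0.0]
force: [-0.7, 0.4, 0.2]
width: 0.0514
```

```bash
python3 look.py w3
python3 - <<'E'
import pickle
from h import *
s,P,im=pickle.load(open("w3.pkl","rb"))
c=im[170:310,190:370]
cv2.imwrite("pics/w3c.png",cv2.resize(np.clip(c*2.5,0,255).astype("uint8")[:,:,::-1],None,fx=4.2,fy=4.2,interpolation=cv2.INTER_CUBIC))
E
```

```text
4.05 [ 0.6148 -0.0545  0.1338] [ 2.000e-03  1.160e-01  9.932e-01 -2.000e-04] [-0.253  0.254  1.803  0.     1.08  -1.591] [-0.7  0.4  0.2]
```

View pics/w3c.png

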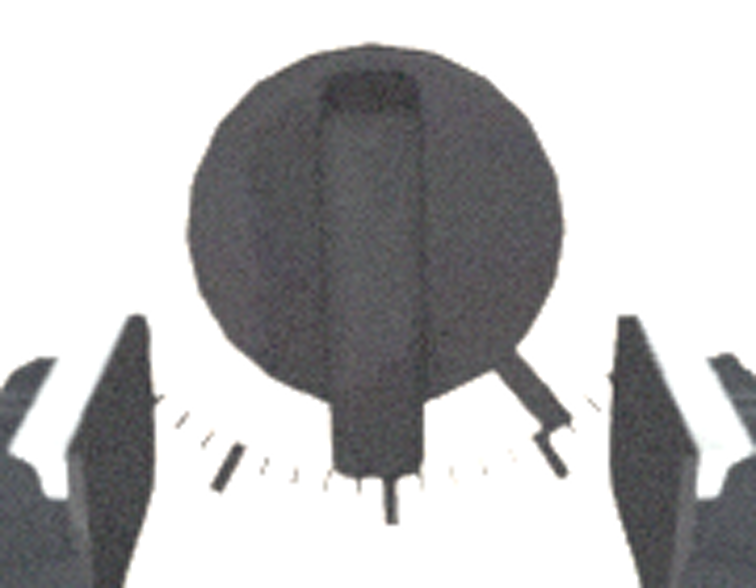

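Run:
```python
import pickle
from h import *
from scipy.spatial.transform import Rotation as R
s,P,im=pickle.load(open("w3.pkl","rb"))
e=[((a+.5)/4.2-.5+190,(b+.5)/4.2-.5+170) for a,b in [(371,112),(377,470)]]
w=[at("wrist",u,v,.108,P) for u,v in e]
q=s["orientation"];M=R.from_quat([q[1],q[2],q[3],q[0]]).as_matrix()
d=w[1]-w[0];print(w,np.hypot(*d[:2]),np.arctan2(d[1],d[0]),np.arctan2(M[1,0],M[0,0])-np.pi)
for k in (w[0],w[1],(w[0]+w[1])/2): print(np.round(M.T@(k-s["tcp_pos"]),4))
```

```text
[array([ 0.58953227, -0.04981578,  0.108     ]), array([ 0.63960258, -0.06096849,  0.108     ])] 0.05129735904527238 -0.21916325126091085 -0.23262390828117052
[ 0.0258 -0.0012  0.0257]
[-0.0255 -0.0005  0.0259]
[ 0.0001 -0.0009  0.0258]
```

The bar is centred to 1 mm and aligned to 0.01 rad. Now down 48 mm, then grip.

Call:
{"method": "arm_command", "body": {
  "series": [
    [0,-0.008,0.2,0,0,0],
    [0,-0.008,0.4,0,0,0],
    [0,-0.008,0.48,0,0,0],
    [0,-0.008,0.48,0,0,0],
    [0,-0.008,0.48,0,0,0]
  ]
}}

```text
time: 4.6
tcp_pos: [0.6139, -0.0556, 0.0843]
orientation: [0.001, 0.116, 0.993, -0.0]
force: [0.4, -0.3, 0.5]
width: 0.0512
```

Call:
{"method": "arm_command", "body": {
  "series": [
    [0,0,0,0,0,0],
    [0,0,0,0,0,0],
    [0,0,0,0,0,0],
    [0,0,0,0,0,0],
    [0,0,0,0,0,0],
    [0,0,0,0,0,0]
  ],
  "fingers": 0,
  "newtons": 45
}}

```text
time: 5.2
tcp_pos: [0.614, -0.0555, 0.0839]
orientation: [0.001, 0.116, 0.993, -0.0]
force: [1.6, 0.1, 1.7]
width: 0.0132
```

```bash
python3 look.py w4
```

```text
5.2 [ 0.614  -0.0555  0.0839] [ 9.000e-04  1.162e-01  9.932e-01 -0.000e+00] [-0.255  0.317  1.828  0.     0.995 -1.593] [1.6 0.1 1.7]
```

View pics/w4.png

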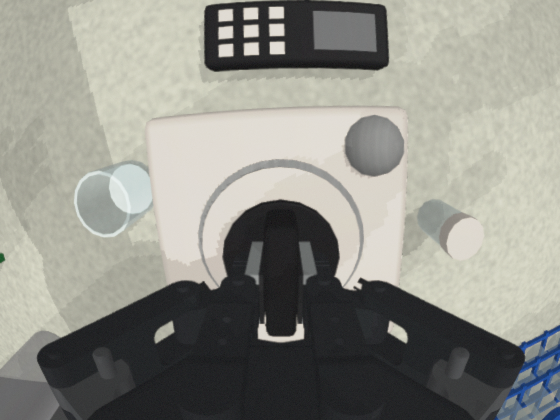

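Gripped, width 13 mm. Now pressing down step by step and watching Fz.

Call:
{"method": "arm_command", "body": {
  "series": [
    [0,0,0.02,0,0,0],
    [0,0,0.02,0,0,0],
    [0,0,0.02,0,0,0]
  ]
}}

```text
time: 5.55
tcp_pos: [0.614, -0.0555, 0.0817]
orientation: [0.001, 0.116, 0.993, 0.0]
force: [2.4, -0.1, 2.5]
width: 0.0131
```

Call:
{"method": "arm_command", "body": {
  "series": [
    [0,0,0.01,0,0,0],
    [0,0,0.01,0,0,0],
    [0,0,0.01,0,0,0]
  ]
}}

```text
time: 5.85
tcp_pos: [0.614, -0.0555, 0.0812]
orientation: [0.001, 0.116, 0.993, -0.0]
force: [2.2, 1.3, 5.2]
width: 0.0133
```

Call:
{"method": "arm_command", "body": {
  "series": [
    [0,0,0.005,0,0,0],
    [0,0,0.005,0,0,0],
    [0,0,0.005,0,0,0]
  ]
}}

```text
time: 6.15
tcp_pos: [0.614, -0.0555, 0.0811]
orientation: [0.001, 0.116, 0.993, -0.0]
force: [0.3, 2.1, 6.4]
width: 0.0131
```

Call:
{"method": "arm_command", "body": {
  "series": [
    [0,0,0.01,0,0,0],
    [0,0,0.01,0,0,0],
    [0,0,0.01,0,0,0]
  ]
}}

```text
time: 6.45
tcp_pos: [0.614, -0.0555, 0.0808]
orientation: [0.001, 0.116, 0.993, -0.0]
force: [-1.7, 0.6, 9.4]
width: 0.013
```

Bite found at about 3 mm, and the force now rises about 3 N per commanded mm. Aiming for about 15 N.

Call:
{"method": "arm_command", "body": {
  "series": [
    [0,0,0.01,0,0,0],
    [0,0,0.018,0,0,0],
    [0,0,0.018,0,0,0],
    [0,0,0.018,0,0,0]
  ]
}}

```text
time: 6.85
tcp_pos: [0.6141, -0.0555, 0.0803]
orientation: [0.0, 0.116, 0.993, -0.0]
force: [-3.1, 2.2, 14.6]
width: 0.013
```

```bash
python3 look.py w5
```

```text
6.85 [ 0.6141 -0.0555  0.0803] [ 3.000e-04  1.161e-01  9.932e-01 -1.000e-04] [-0.254  0.323  1.828 -0.     0.99  -1.593] [-3.1  2.2 14.6]
```

Call:
{"method": "arm_command", "body": {
  "series": [
    [0,0,0,0,0,0.05],
    [0,0,0,0,0,0.1],
    [0,0,0,0,0,0.15],
    [0,0,0,0,0,0.2],
    [0,0,0,0,0,0.2]
  ]
}}

```text
time: 7.4
tcp_pos: [0.6144, -0.0548, 0.0803]
orientation: [0.001, 0.271, 0.963, 0.001]
force: [-1.6, 3.2, 14.4]
width: 0.013
```

```bash
cat > look3.py <<'E'
from h import *
import sys
n=sys.argv[1]
a=r.capture("scene")[200:330,130:300];b=r.capture("top")[90:210,260:420]
a=cv2.resize(a,(400,306),interpolation=cv2.INTER_CUBIC);b=cv2.resize(b,(400,306),interpolation=cv2.INTER_CUBIC)
w=r.capture("wrist")
w=cv2.resize(w,(400,300))
o=np.zeros((606,800,3),np.uint8)[:600]
o[:306,:400]=a;o[:306,400:]=b;o[300:600,:400]=w
o[306:600,400:]=cv2.resize(r.capture("scene"),(400,294))
cv2.imwrite(f"pics/{n}.png",np.clip(o.astype(float)*1.5,0,255).astype("uint8")[:,:,::-1])
s=r.sense();print(round(float(s["time"]),2),np.round(s["joint_positions"],3),np.round(s["force"],1),np.round(s["moment"],2))
E
python3 look3.py l1
```

```text
7.6 [-0.254  0.323  1.828  0.002  0.99  -1.278] [-2.2  3.3 13.8] [ 0.62  0.43 -0.03]
```

View pics/l1.png

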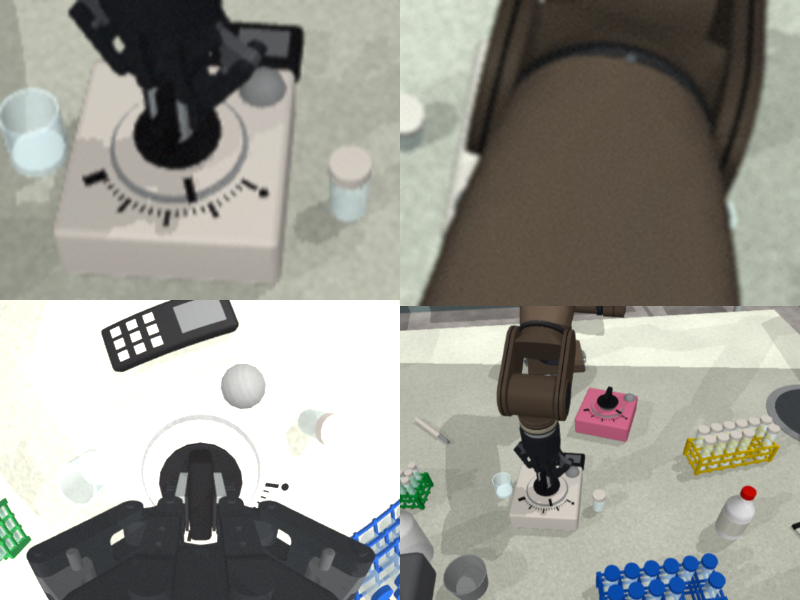

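The scene crop (188,190) shows the pointer moved to about 7 min, so the cap bites. Continuing clockwise.

Call:
{"method": "arm_command", "body": {
  "series": [
    [0,0,0,0,0,0.05],
    [0,0,0,0,0,0.1],
    [0,0,0,0,0,0.15],
    [0,0,0,0,0,0.2],
    [0,0,0,0,0,0.25],
    [0,0,0,0,0,0.3],
    [0,0,0,0,0,0.35],
    [0,0,0,0,0,0.4],
    [0,0,0,0,0,0.45],
    [0,0,0,0,0,0.5],
    [0,0,0,0,0,0.5]
  ]
}}

```text
time: 8.7
tcp_pos: [0.6159, -0.0537, 0.0805]
orientation: [0.001, 0.619, 0.786, 0.003]
force: [1.4, 6.6, 12.8]
width: 0.0132
```

```bash
python3 look3.py l2
```

```text
8.9 [-0.253  0.323  1.827  0.005  0.987 -0.493] [ 2.   6.9 12.5] [ 1.11 -0.22  0.02]
```

View pics/l2.png

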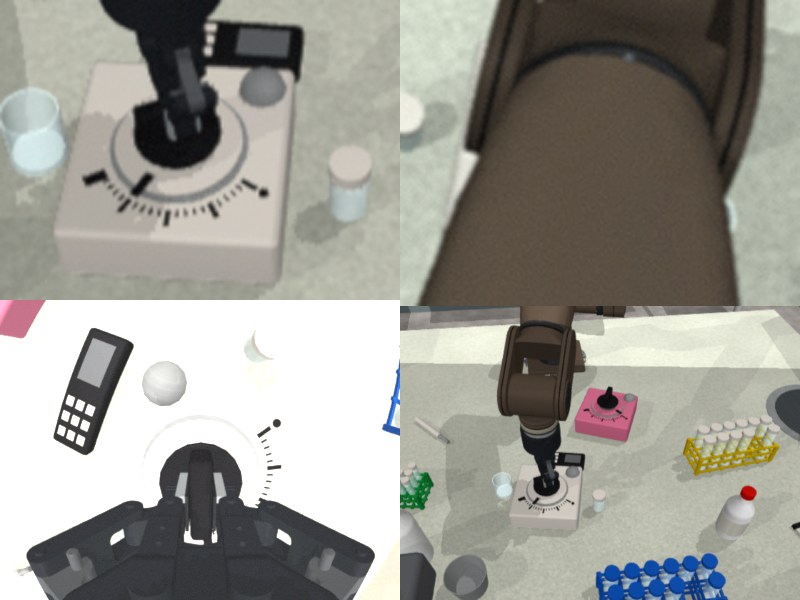

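It's at about 14.5 min (scene crop (140,184)). Lateral force has reached 7 N from a small axis offset. I'll relieve that, restore the press, and carry on past the top mark.

Call:
{"method": "arm_command", "body": {
  "series": [
    [0.009,0.005,0.004,0,0,0],
    [0.018,0.009,0.007,0,0,0.05],
    [0.018,0.009,0.007,0,0,0.1],
    [0.018,0.009,0.007,0,0,0.15],
    [0.018,0.009,0.007,0,0,0.2],
    [0.018,0.009,0.007,0,0,0.25],
    [0.018,0.009,0.007,0,0,0.3],
    [0.018,0.009,0.007,0,0,0.35],
    [0.018,0.009,0.007,0,0,0.4],
    [0.018,0.009,0.007,0,0,0.44],
    [0.018,0.009,0.007,0,0,0.44]
  ]
}}

```text
time: 10.0
tcp_pos: [0.6176, -0.0537, 0.0806]
orientation: [0.003, 0.848, 0.53, 0.004]
force: [4.0, 2.3, 11.4]
width: 0.0132
```

```bash
python3 look3.py l3
```

```text
10.2 [-0.251  0.324  1.825  0.002  0.983  0.201] [ 3.5  1.9 12.3] [ 0.36 -0.47  0.03]
```

View pics/l3.png

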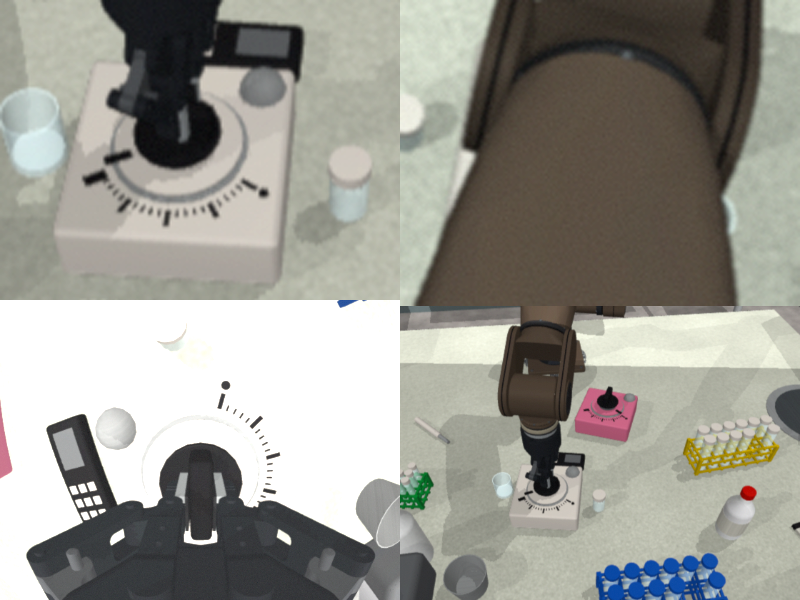

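```bash
cat > ptr.py <<'E'
from h import *
import sys
def prof(c,im,pose,r0,r1,z,P):
    A=np.arange(-.2,2.6,.005);g=cv2.GaussianBlur(im,(0,0),.6).mean(2).astype(np.float32)
    out=[]
    for a in A:
        v=[]
        for rr in np.linspace(r0,r1,8):
            th=pose[2]+1.0472-a
            v.append(proj(c,[pose[0]+rr*np.cos(th),pose[1]+rr*np.sin(th),z],P))
        v=np.array(v,np.float32)
        out.append(cv2.remap(g,v[None,:,0],v[None,:,1],cv2.INTER_LINEAR).mean())
    return A,np.array(out)
def cen(A,o,thr=.5):
    m=o<np.median(o)-thr*(np.median(o)-o.min())
    return [(round(float((A[i]*(np.median(o)-o[i])).sum()/(np.median(o)-o[i]).sum()),3),len(i)) for i in np.split(np.nonzero(m)[0],np.nonzero(np.diff(np.nonzero(m)[0])>1)[0]+1)]
if __name__=="__main__":
    c=sys.argv[1];pose={"scene":(.6155,-.0555,-.1731),"top":(.6157,-.0582,-.175)}[c]
    P=r.camera_params(c);im=r.capture(c)
    print("marks",cen(*prof(c,im,pose,.062,.068,.055,P)))
    for z in (.055,.058): print("ptr",z,cen(*prof(c,im,pose,.042,.050,z,P)))
E
python3 ptr.py scene
```

```text
marks [(2.091, 27)]
ptr 0.055 [(2.293, 34)]
ptr 0.058 [(2.245, 33)]
```

The pointer measures about 2.23 rad, past the 2.094 top mark and short of the stop. I'm turning it back most of the way with slightly more press.

Call:
{"method": "arm_command", "body": {
  "series": [
    [0,0,0.007,0,0,0],
    [0,0,0.007,0,0,-0.06],
    [0,0,0.007,0,0,-0.12],
    [0,0,0.007,0,0,-0.18],
    [0,0,0.007,0,0,-0.24],
    [0,0,0.007,0,0,-0.3],
    [0,0,0.007,0,0,-0.36],
    [0,0,0.007,0,0,-0.42],
    [0,0,0.007,0,0,-0.48],
    [0,0,0.007,0,0,-0.54],
    [0,0,0.007,0,0,-0.6],
    [0,0,0.007,0,0,-0.65]
  ]
}}

```text
time: 11.45
tcp_pos: [0.6152, -0.0539, 0.08]
orientation: [0.001, 0.479, 0.878, 0.0]
force: [-4.6, 0.7, 17.6]
width: 0.0132
```

Call:
{"method": "arm_command", "body": {
  "series": [
    [0,0,0,0,0,0],
    [0,0,0,0,0,0]
  ]
}}

```text
time: 11.65
tcp_pos: [0.6152, -0.0539, 0.08]
orientation: [0.001, 0.48, 0.877, 0.0]
force: [-4.0, 1.0, 17.5]
width: 0.0133
```

```bash
python3 ptr.py scene;  python3 look3.py l4
```

```text
marks [(2.09, 25)]
ptr 0.055 [(1.205, 31)]
ptr 0.058 [(1.187, 30)]
11.9 [-2.510e-01  3.240e-01  1.827e+00 -1.000e-03  9.890e-01 -8.200e-01] [-3.8  1.4 18. ] [ 0.27  0.73 -0.02]
```

View pics/l4.png

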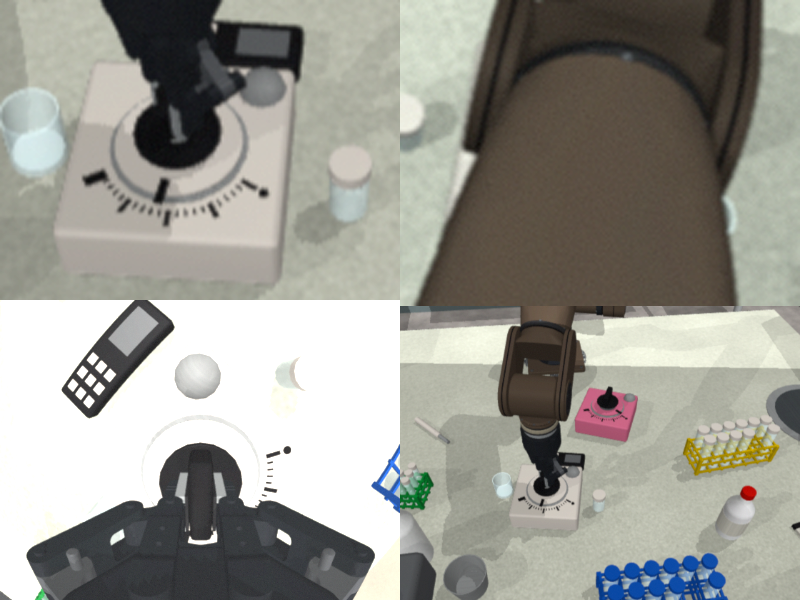

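Call:
{"method": "arm_command", "body": {
  "series": [
    [0,0,-0.006,0,0,-0.03],
    [0,0,-0.006,0,0,-0.06],
    [0,0,-0.006,0,0,-0.093],
    [0,0,-0.006,0,0,-0.093],
    [0,0,-0.006,0,0,-0.093]
  ]
}}

```text
time: 12.4
tcp_pos: [0.6149, -0.0541, 0.0801]
orientation: [0.001, 0.415, 0.91, -0.0]
force: [-4.1, 0.6, 16.1]
width: 0.0133
```

Run:
```python
from ptr import *
pose=(.6155,-.0555,-.1731);P=r.camera_params("scene");im=r.capture("scene")
for a,b in ((.056,.06),(.06,.064),(.063,.067)): print(a,cen(*prof("scene",im,pose,a,b,.055,P),.35))
for z in (.055,.0565,.058): print("ptr",z,cen(*prof("scene",im,pose,.042,.050,z,P)))
print(np.round(r.sense()["joint_positions"],3))
x=im[225:310,150:260];cv2.imwrite("pics/m5.png",cv2.resize(np.clip(x*1.5,0,255).astype("uint8")[:,:,::-1],None,fx=7,fy=7,interpolation=cv2.INTER_CUBIC))
```

```text
0.056 [(0.017, 8), (0.532, 10), (1.047, 12), (1.568, 14), (2.084, 32)]
0.06 [(0.018, 10), (0.53, 11), (1.047, 14), (1.567, 14), (2.09, 31)]
0.063 [(0.018, 6), (0.532, 6), (1.047, 10), (1.565, 5), (2.09, 29)]
ptr 0.055 [(1.053, 30)]
ptr 0.0565 [(1.048, 30)]
ptr 0.058 [(1.041, 29)]
[-2.520e-01  3.240e-01  1.827e+00 -1.000e-03  9.890e-01 -9.660e-01]
```

View pics/m5.png

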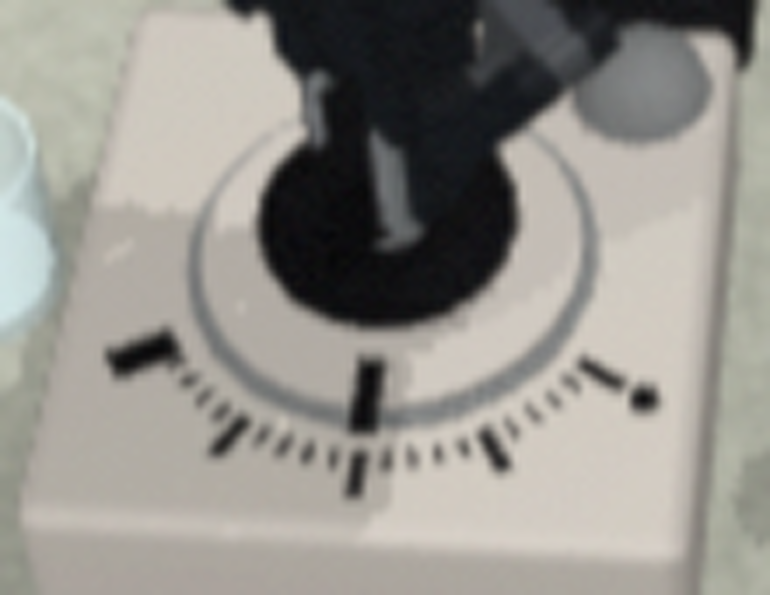

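The pointer is on the 10-minute mark (1.04 to 1.05). I'll ease off straight up with the cap still gripped, then open.

Call:
{"method": "arm_command", "body": {
  "series": [
    [0,0,-0.02,0,0,0],
    [0,0,-0.04,0,0,0],
    [0,0,-0.06,0,0,0],
    [0,0,-0.07,0,0,0],
    [0,0,-0.07,0,0,0]
  ]
}}

```text
time: 12.95
tcp_pos: [0.6147, -0.0541, 0.0835]
orientation: [0.001, 0.415, 0.91, 0.0]
force: [5.0, -1.0, 2.5]
width: 0.0131
```

```bash
python3 ptr.py scene
```

```text
marks [(1.05, 1), (2.09, 25)]
ptr 0.055 [(1.053, 30)]
ptr 0.058 [(1.043, 30)]
```

Call:
{"method": "arm_command", "body": {
  "series": [
    [0,0,0,0,0,0],
    [0,0,0,0,0,0],
    [0,0,0,0,0,0],
    [0,0,0,0,0,0],
    [0,0,0,0,0,0]
  ],
  "fingers": 0.5
}}

```text
time: 13.5
tcp_pos: [0.6132, -0.0533, 0.0827]
orientation: [-0.001, 0.415, 0.91, -0.0]
force: [0.7, 0.1, -0.2]
width: 0.0427
```

Call:
{"method": "arm_command", "body": {
  "series": [
    [0,0,-0.2,0,0,0],
    [0,0,-0.5,0,0,0],
    [0,0,-0.9,0,0,0],
    [0,0,-1,0,0,0],
    [0,0,-1,0,0,0]
  ]
}}

```text
time: 14.0
tcp_pos: [0.6152, -0.0538, 0.1861]
orientation: [0.003, 0.415, 0.91, 0.0]
force: [0.9, 0.3, -0.0]
width: 0.043
```

Call:
{"method": "arm_command", "body": {
  "series": [
    [0,0,-0.3,0,0,0],
    [0,0,-0.6,0,0,0],
    [0,0,-0.6,0,0,0],
    [0,0,-0.6,0,0,0]
  ]
}}

```text
time: 14.4
tcp_pos: [0.6133, -0.0534, 0.2418]
orientation: [-0.001, 0.415, 0.91, -0.0]
force: [-0.6, -0.4, -0.3]
width: 0.0425
```

```bash
python3 ptr.py scene; python3 look3.py l6
```

```text
marks [(0.017, 6), (0.532, 4), (2.09, 25)]
ptr 0.055 [(1.057, 28)]
ptr 0.058 [(1.045, 29)]
14.65 [-0.251  0.151  1.718 -0.     1.276 -0.966] [-1.   0.1 -0.3] [ 0.   -0.03 -0.01]
```

View pics/l6.png

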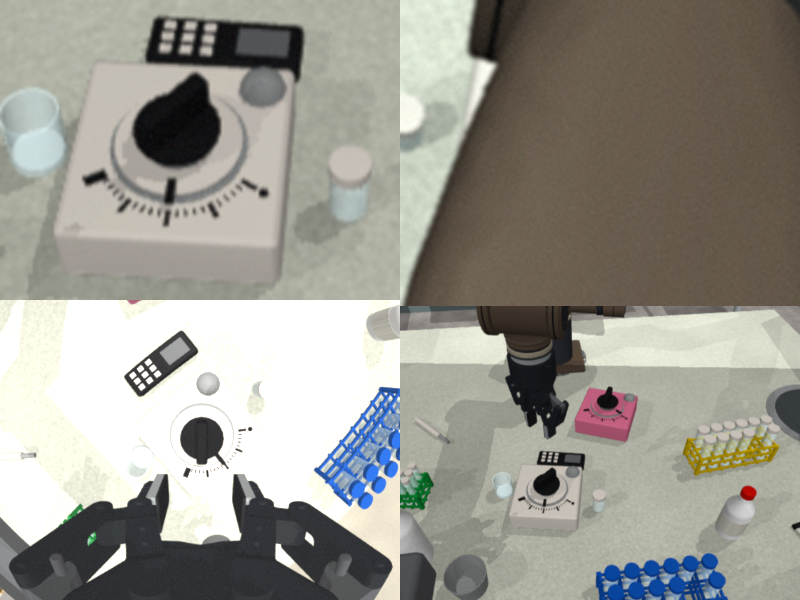

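The arm is clear, and the pointer lines up with the 10-minute mark (scene crop (170,190) against the mark at (167,217)). The vial, beaker and meter look unmoved. I'll cross-check from the wrist, then hand in.

Run:
```python
from ptr import *
P=r.camera_params("wrist");im=r.capture("wrist")
pose=(.6159,-.0562,-.1797)
print(cen(*prof("wrist",im,pose,.056,.066,.055,P),.35)); print(cen(*prof("wrist",im,pose,.042,.05,.056,P)))
im=r.capture("scene")
for q,z in [("vial",.054),("beaker",.05),("meter",.022)]:
    for d in r.outline_of("scene",q)[:1]: print(q,np.round(d["location"],1))
print(r.sense()["time"])
```

```text
[(0.012, 12), (0.53, 11), (1.05, 11), (1.572, 12), (2.095, 27)]
[(1.059, 27)]
beaker [256.9 143. ]
meter [217.1 225.4]
14.9
```

```bash
python3 -c "
from rig import r
print(r.job_done())"
```

```text
the job is handed in; nothing more can be done
None
```

The timer is wound and set to 10 minutes, and I handed the job in at about 15 s of the 61 s allowed.

I gripped the white timer's cap by its bar; the pink look-alike was left alone. The cap bit after about 3 mm of travel, and I turned it with roughly 11 to 18 N of downward force. Near the top mark the force sagged to 11–12 N, below the suggested 13 N, but the pointer kept following.

- **Winding:** the pointer went clockwise from about 0.42 rad to about 2.21–2.29 rad. That is past the top mark at 2.094 and short of the end stop at 2.356.
- **Setting:** I turned it back to the 10 minute mark, let the cap up before opening the fingers, and lifted the arm clear.
- **Final pointer check:** the scene camera reads 1.045–1.057 rad. The wrist camera reads 1.059 rad for the pointer against 1.050 for the mark itself, so the error is about 0.1 minute.
- **Things beside the timer:** the beaker and meter were found within about 2 pixels of where they started. The network missed the vial in the last picture, but it stands in its old place by eye.
- **Disagreement:** the scene and top cameras placed the timer's axis about 3 mm apart. The wrist camera resolved this before I gripped, leaving a lateral force of up to about 7 N while turning.

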